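# Reset the condiment station

## Task

Put the spice tin away first: slide back the cover of the case, stand the tin upright inside and slide the cover fully shut again. That frees the plain saucer: use it to swap the two sauce bottles, so that each ends upright in the middle of the saucer of its own cap's colour. Bottles drip, so never set one on the bare counter or tip it over, and leave the pepper shaker where it stands.

Things in the scene. Friction and masses are not known exactly. Their poses are not given: they have to be found in the camera images.
- bottle_red: closed sauce bottle, 150 mm tall, black-brown body 58 mm across up to 60 mm height, narrowing above, and a red cap: an upright cylinder 37 mm across from 98 to 138 mm above the underside (grip here), with a small nozzle on top; about 0.25 kg. Origin: centre of the underside, z up. At the start it stands on the blue saucer.
- bottle_blue: closed sauce bottle, 150 mm tall, light brown body 58 mm across up to 60 mm height, narrowing above, and a dark blue cap: an upright cylinder 37 mm across from 98 to 138 mm above the underside (grip here), with a small nozzle on top; about 0.25 kg. Origin: centre of the underside, z up. At the start it stands on the red saucer.
- spice_tin: yellow cylindrical spice tin with a green top, 40 mm across and 55 mm tall, about 0.09 kg. Origin: centre of the underside, z up. At the start it stands on the plain saucer.
- saucer_red: round cream drip saucer, 104 mm across, fixed to the counter, with a red disc 86 mm across; a thing stands on its flat floor 10 mm above the counter (the rim, 3 mm higher, is only for looks). Origin: its centre, at counter height; z up. Home of the red-capped bottle.
- saucer_blue: round cream drip saucer, 104 mm across, fixed to the counter, with a dark blue disc 86 mm across; a thing stands on its flat floor 10 mm above the counter (the rim, 3 mm higher, is only for looks). Origin: its centre, at counter height; z up. Home of the blue-capped bottle.
- saucer_plain: round cream drip saucer, 104 mm across, fixed to the counter, with a plain cream disc; a thing stands on its flat floor 10 mm above the counter (the rim, 3 mm higher, is only for looks). Origin: its centre, at counter height; z up. The spare place.
- case_floor (a point): centre of the floor of the cream case, 5 mm above the counter; x, y along the case's sides, z up. The case is fixed, 160 (x) by 140 mm (y) outside, walls 5 mm; front and back walls 70 mm high, the two sides 84 mm. With the cover fully back the case is open from x = -75 to +45 mm of this point. The tin fits upright under the shut cover.
- case_cover (a joint): how far the brown cover on the case is slid back, in m: 0 fully shut (end stop), 0.125 fully back (end stop). It slides along the case's +x (roughly away from the robot), jutting out behind; its top is 78 mm above the counter. About 1.5 N of friction; it stays where it is left. It may start up to 20 mm ajar.
- cover_fin (a point): centre of the top of the white upright fin on the cover, by which it is slid: 12 mm thick (x, the sliding direction), 44 mm long (y), standing 28 mm above the cover; its top is 105 mm above the counter. It moves with the cover: shut, it lies at x = -55 mm, y = 0 of case_floor. Its x axis is the direction of opening.
- pepper: pepper shaker, dark with a dark steel top, 38 mm across, 70 mm tall, loose on the counter; not to be moved. Origin: centre of the underside.

How it is judged:
By the outcome, as a careful person would: the job done as asked, in the order asked, and still so for the second after the job is handed in, with the robot touching nothing.
It also fails if it takes over 134 s, if anything falls off the work surface, if the arm or the gripper's body presses on something with over 40 N, if the wrist force passes 120 N, or if a joint passes its speed limit or range.

## Robot

A 7-joint arm with a two-finger parallel gripper is mounted at the origin on the work surface. World frame = base frame: x ahead of the robot, y to its left, z up, the work surface at z = 0. Lengths are in m, angles in rad, forces in N, time in s.
With the tool pointing down it reaches from about 0.35 to 0.9 m from the base axis. Payload 8.1 kg.
Tool frame: the origin (TCP) lies midway between the tips of the shut fingers; the grasp point (between the pads) lies 19 mm behind it; x points along the fingers, z is the direction in which the jaws open and shut, and the axes are right-handed (so a half turn about x gives the same grasp; the last joint's range is limited). The gripper opens to 92 mm and grips with 3 to 60 N. Pads are 19 mm wide; open, the fingers measure 130 mm over their backs; the gripper's body (75 mm by 190 mm) begins 47 mm behind the grasp point.
Start: joints at [1.074, 0.434, 0.025, 1.573, -0.012, 1.134, -0.075], TCP at [0.24, -0.577, 0.227] pointing down, gripper open.
Joint ranges: [-2.62, 2.62], [-0.44, 2.09], [-1.27, 1.32], [0.08, 2.57], [-1.32, 4.46], [0.12, 2], [-2.74, 2.74]. Speed limits (rad/s): [2.22, 2.22, 3.01, 3.01, 3.14, 3.14, 3.14].

## Interface

Orientations are given as a rotation vector (axis times angle).
In Python, from cell import arm gives the robot as it stands. The module is installed in compiled form; this text tells all that it offers.
- The arm moves only by the tool move_arm, never from a script. Its argument "steps" is text: rows parted by semicolons, each of 5 numbers parted by spaces: the shift along the tool's x, y, z in m, then the turn about the tool's x in rad, then the closure in counts, from 0 (fully open) to 255 (shut). A call has 1 to 10 rows; each row is the pose to reach, as a shift and turn from the pose commanded when the call began, along the tool's axes at that moment; what a row does not reach only later rows make up. A row lasts 1/12 s, in which the tool goes at most 41.7 mm and 7.16 degrees, less where a joint would pass 70% of its speed; a pose out of reach is approached as far as the arm can. A call with a gripper value outside its range is refused whole. The fingers move at their own pace and stop on an object; "squeeze" is the grip in N (left out, the last holds). Time passes only in rows, so rows that repeat a pose let the fingers close. It gives the time, the measured TCP pose, the force and the opening at its end, in the units of the state.
- arm.observe(): the state, without advancing time (a new reading comes with each control period).
- arm.get_image(name): name is "side" or "top" or "wrist"; returns a dict with "img" (400x640x3 uint8, blue, green, red), "z_map" (400x640 float32, m along the optical axis (not along the pixel's ray), 0 where there is no reading), "vfov" (degrees; the focal length in pixels is half the picture's height over the tangent of half this angle, whatever the lens; pixels are square), "cx", "cy" (the principal point, pixels), "extrinsics" (4x4, takes a point from camera to world coordinates). Camera axes: x right, y up, looking along -z (the intrinsics and any distortion apply to the point x, -y, -z); pixel columns grow to the right and rows downward; lengths in m; the calibration is good to about 2 mm. The wrist camera is an equidistant fisheye: a pixel r from the principal point sees the ray r / f radians off the axis. A picture is of the moment at which its call begins.
- arm.sign_off(): hands the job in, once; it reports no verdict.
The state is a dict: "clock": time; "joints": joint angles; "dq": joint speeds; "joint_efforts": joint torques, N m; "position": TCP position; "ee_rot": TCP orientation; "force": force on the tool from outside, world axes, zero at the start; "ft_torque": the same for the moment, N m; "width": opening from 0.0 (shut) to 1.0 (fully open).
Only numpy, scipy, OpenCV 4.12 (cv2) and the standard library are available. Lean on these libraries where they do the work, as an engineer would, in place of code of your own. Each camera call takes 0.05 s, during which the arm holds its last target.

## Working session

There is one attempt and no reset: what is moved stays moved. The work goes in short steps, Python scripts to look and compute and a tool call to move; the robot and the scene stay as the last step left them, time stands still between calls to the robot, and variables do not carry over. Pictures are saved under pics/ and viewed, and the job is handed in when it is done.

Besides the shell and the picture viewer there is one more tool, called after "Call:" as a command line: name --argument value ..., lists and objects as JSON in quotes. move_arm: Moves the arm, as the interface text tells. Its arguments: {"type":"object","properties":{"steps":{"type":"string"},"squeeze":{"type":"number"}},"required":["steps"]}

```bash
mkdir -p pics; ls
python3 - <<'E'
from cell import arm
import cv2,numpy as np
s=arm.observe();print(s)
for n in("side","top","wrist"):
    d=arm.get_image(n);cv2.imwrite(f"pics/{n}0.png",d["img"]);np.savez(f"{n}0.npz",**d);print(n,d["vfov"],d["cx"],d["cy"],d.keys());print(d["extrinsics"].round(4))
E
```

```text
pics
{'clock': 0.0, 'joints': array([ 1.07440769,  0.435211  ,  0.0249789 ,  1.57407936, -0.01157407,
        1.13400326, -0.07513354]), 'dq': array([-6.89644552e-04, -1.57996740e-06, -1.23108420e-04,  2.08569524e-04,
       -4.46367576e-04, -1.59384187e-04, -1.59568684e-03]), 'joint_efforts': array([-1.14520382e-03, -6.67860246e+01,  9.84436199e-01, -3.14470410e+01,
       -6.04638085e-02,  4.27151355e-02,  2.02569713e-04]), 'position': array([ 0.2395493 , -0.57672511,  0.22595936]), 'ee_rot': array([ 0.91527501,  1.37152578, -0.91408856]), 'force': array([-0.19355889, -0.40263402, -0.10735869]), 'ft_torque': array([ 0.03481558, -0.03666041, -0.02404564]), 'width': 0.9975732458698021}
side 50.69768397977492 315.2322517622513 199.7203130508161 dict_keys(['img', 'z_map', 'vfov', 'cx', 'cy', 'extrinsics'])
[[-0.9588  0.1739 -0.2247  0.3138]
 [-0.2841 -0.5979  0.7496  0.6777]
 [-0.004   0.7825  0.6226  0.6813]
 [ 0.      0.      0.      1.    ]]
top 45.28934927760925 318.50419038370603 196.2989970984681 dict_keys(['img', 'z_map', 'vfov', 'cx', 'cy', 'extrinsics'])
[[-0.0308  0.9967 -0.0754  0.4552]
 [-0.9995 -0.03    0.0115 -0.0495]
 [ 0.0092  0.0758  0.9971  1.2072]
 [ 0.      0.      0.      1.    ]]
wrist 65.70646984690485 315.32589157477105 200.83280129561896 dict_keys(['img', 'z_map', 'vfov', 'cx', 'cy', 'extrinsics'])
[[ 3.844e-01  8.774e-01  2.869e-01  3.184e-01]
 [-9.232e-01  3.656e-01  1.188e-01 -5.441e-01]
 [-7.000e-04 -3.105e-01  9.506e-01  3.837e-01]
 [ 0.000e+00  0.000e+00  0.000e+00  1.000e+00]]
```

View pics/top0.png

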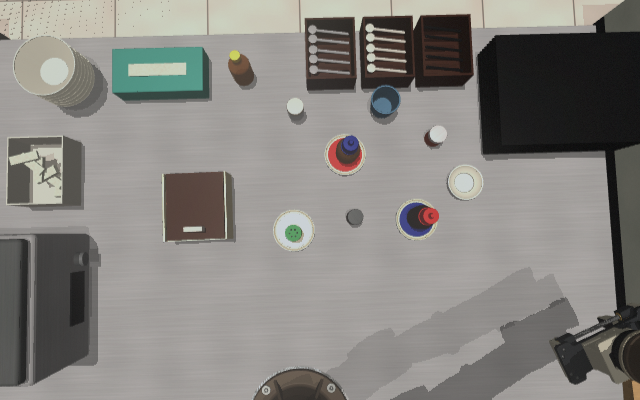

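View pics/side0.png

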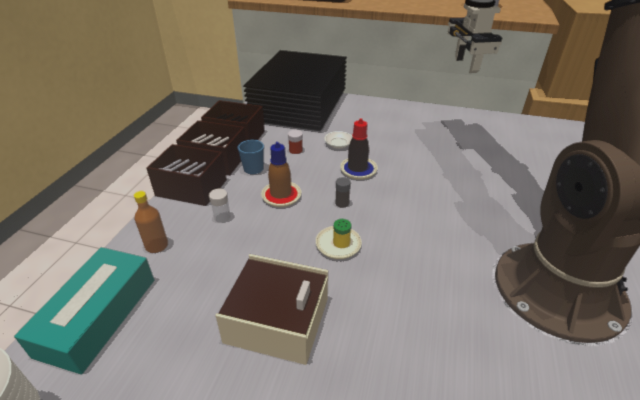

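View pics/wrist0.png

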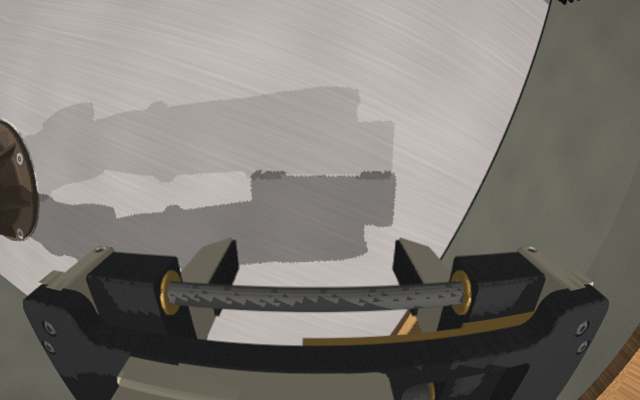

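The top view shows the case at about (197,207) with its fin at (193,229), and the plain saucer with the tin at (294,230). The pepper is at (355,217), the blue saucer with the red bottle at (416,219), and the red saucer with the blue bottle at (345,154).

```bash
cat > h.py <<'E'
import numpy as np,cv2
from cell import arm
from scipy.spatial.transform import Rotation as R
def grab(n,tag):
    d=arm.get_image(n);cv2.imwrite(f"pics/{n}{tag}.png",d["img"]);np.savez(f"{n}{tag}.npz",**d);return d
def ray(d,u,v,fish=False):
    f=200/np.tan(np.radians(float(d["vfov"])/2));a=(u-d["cx"])/f;b=(v-d["cy"])/f
    if fish:
        r=np.hypot(a,b);k=np.tan(r)/r if r>1e-9 else 1;
        c=np.array([np.sin(r)*a/max(r,1e-9),-np.sin(r)*b/max(r,1e-9),-np.cos(r)])
    else: c=np.array([a,-b,-1.])
    E=d["extrinsics"];return E[:3,3],E[:3,:3]@c
def onz(d,u,v,z,fish=False):
    o,r=ray(d,u,v,fish);return o+r*(z-o[2])/r[2]
def cloud(d):
    v,u=np.mgrid[0:400,0:640];f=200/np.tan(np.radians(float(d["vfov"])/2));z=d["z_map"]
    c=np.stack([(u-d["cx"])/f*z,-(v-d["cy"])/f*z,-z],-1)
    return c@d["extrinsics"][:3,:3].T+d["extrinsics"][:3,3]
E
python3 - <<'E'
from h import *
np.set_printoptions(precision=4,suppress=True)
d=dict(np.load("top0.npz"));s=dict(np.load("side0.npz"))
def blobs(img,lo,hi,box,name,z,dd):
    hsv=cv2.cvtColor(img,cv2.COLOR_BGR2HSV);m=cv2.inRange(hsv,lo,hi);k=np.zeros_like(m);x0,y0,x1,y1=box;k[y0:y1,x0:x1]=255;m&=k
    cs,_=cv2.findContours(m,cv2.RETR_EXTERNAL,cv2.CHAIN_APPROX_NONE)
    c=max(cs,key=cv2.contourArea);(e,ax,an)=cv2.fitEllipse(cv2.convexHull(c)) ;M=cv2.moments(c)
    p=(M['m10']/M['m00'],M['m01']/M['m00']);print(name,"area",M['m00'],"ell",np.round(e,1),np.round(ax,1),"cen",np.round(p,1),"world",onz(dd,*e,z),onz(dd,*p,z));return m
T=d["img"]
print({k:cv2.cvtColor(T,cv2.COLOR_BGR2HSV)[k[1],k[0]].tolist() for k in[(294,215),(309,232),(276,230),(401,220),(345,170),(293,233),(193,229),(355,217),(435,216),(350,141),(500,250),(260,250)]})
# full saucers: light (cream) + disc
for nm,box in(("plain",(270,205,318,256)),("red",(320,130,370,180)),("blue",(390,195,440,245))):
    hsv=cv2.cvtColor(T,cv2.COLOR_BGR2HSV);x0,y0,x1,y1=box
    m=((hsv[...,2]>200)).astype(np.uint8)*255;k=np.zeros_like(m);k[y0:y1,x0:x1]=255;m&=k
    pts=cv2.findNonZero(m);h=cv2.convexHull(pts);e,ax,an=cv2.fitEllipse(h);print(nm,np.round(e,1),np.round(ax,1),onz(d,*e,.013))
blobs(T,(40,100,30),(85,255,255),(270,205,318,256),"tintop",.065,d)
blobs(T,(0,0,150),(180,80,255),(178,222,207,236),"fin",.105,d)
blobs(T,(0,0,0),(180,255,90),(345,207,365,227),"pepper",.07,d)
P=cloud(d)
for n,(u,v) in dict(table=(500,250),cover=(195,200),fin=(193,229),tin=(294,233),pep=(355,217),capr=(432,215),capb=(351,141),plain=(280,230),disc=(401,220)).items(): print(n,P[v,u],d["z_map"][v,u])
E
python3 -c "
import cv2
a=cv2.imread('pics/top0.png');cv2.imwrite('pics/z1.png',cv2.resize(a[125:255,150:250],None,fx=6,fy=4.6,interpolation=2)[:598]);b=a[125:250,265:450];cv2.imwrite('pics/z2.png',cv2.resize(b,None,fx=4.3,fy=4.3,interpolation=2))"
```

```text
{(294, 215): [104, 13, 213], (309, 232): [104, 13, 213], (276, 230): [65, 7, 208], (401, 220): [118, 124, 134], (345, 170): [1, 153, 192], (293, 233): [64, 104, 157], (193, 229): [50, 11, 207], (355, 217): [30, 5, 103], (435, 216): [0, 170, 194], (350, 141): [118, 126, 136], (500, 250): [10, 10, 157], (260, 250): [12, 8, 163]}
plain [292.5 229.3] [37.7 40. ] [0.4654 0.0037 0.013 ]
red [345.  153.9] [35.6 39.1] [ 0.6505 -0.1333  0.013 ]
blue [415.9 218.7] [35.4 38.6] [ 0.4823 -0.3043  0.013 ]
tintop area 164.0 ell [292.9 232.4] [14.9 15.3] cen [292.9 232.4] world [0.4575 0.0008 0.065 ] [0.4576 0.0008 0.065 ]
fin area 66.0 ell [191.7 228.8] [ 5.3 22.3] cen [191.5 228.9] world [0.4728 0.2301 0.105 ] [0.4726 0.2305 0.105 ]
pepper area 12.5 ell [350.  218.6] [ 7.3 12.4] cen [348.3 220.2] world [ 0.4859 -0.1357  0.07  ] [ 0.4824 -0.1314  0.07  ]
table [ 0.3978 -0.5137  0.0037] 1.2010134
cover [0.5407 0.2285 0.078 ] 1.1291456
fin [0.4723 0.2272 0.1048] 1.0973427
tin [ 0.456  -0.0019  0.0669] 1.1365293
pep [ 0.4895 -0.148   0.0663] 1.1413339
capr [ 0.486  -0.3089  0.1591] 1.0503671
capb [ 0.6543 -0.137   0.1631] 1.0570835
plain [0.4646 0.0351 0.0102] 1.1932607
disc [ 0.4802 -0.2675  0.0105] 1.1976026
```

View pics/z2.png

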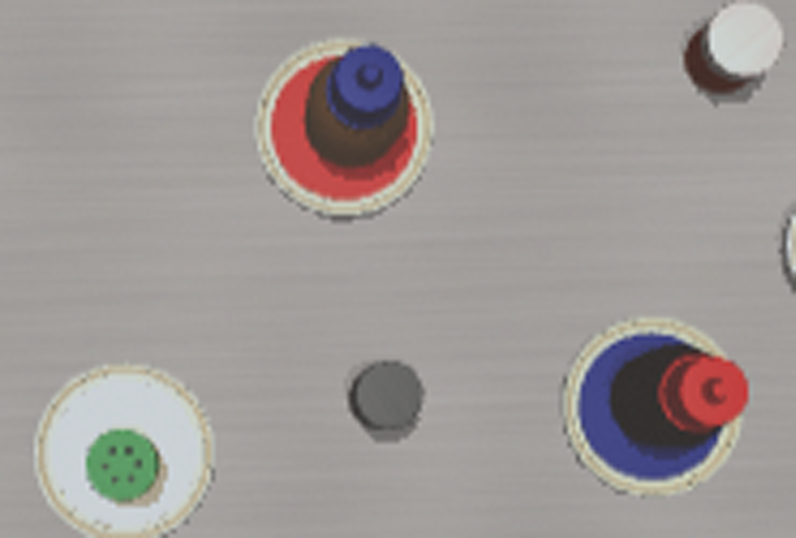

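View pics/z1.png

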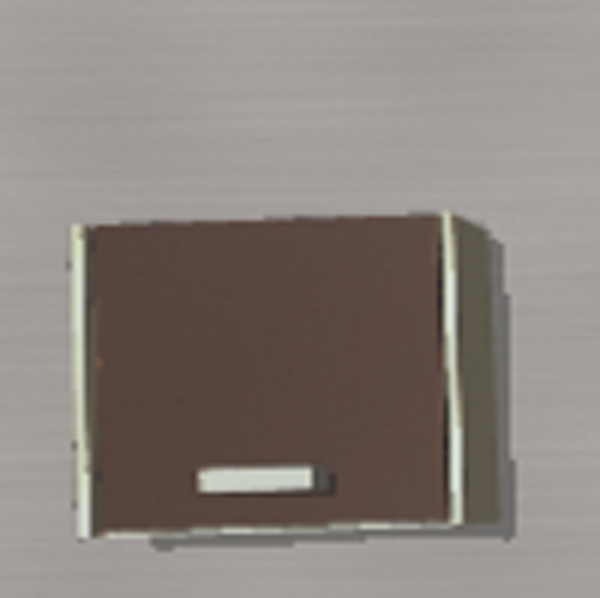

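```bash
cat > m.py <<'E'
from h import *
np.set_printoptions(precision=4,suppress=True)
def cmask(img,lo,hi,box):
    m=cv2.inRange(cv2.cvtColor(img,cv2.COLOR_BGR2HSV),lo,hi);k=np.zeros_like(m);x0,y0,x1,y1=box;k[y0:y1,x0:x1]=255;return m&k
def circ(d,m,z,r=None):
    # boundary of mask hull -> world plane -> circle fit
    cs,_=cv2.findContours(m,cv2.RETR_EXTERNAL,cv2.CHAIN_APPROX_NONE);c=np.vstack(cs)
    h=cv2.convexHull(c)[:,0].astype(float)
    W=np.array([onz(d,u,v,z)[:2] for u,v in h])
    A=np.c_[2*W,np.ones(len(W))];x=np.linalg.lstsq(A,(W**2).sum(1),rcond=None)[0]
    rr=np.sqrt(x[2]+x[0]**2+x[1]**2);res=np.hypot(*(W-x[:2]).T)-rr
    return x[:2],rr,np.abs(res).max(),len(W)
E
python3 - <<'E'
from m import *
d=dict(np.load("top0.npz"));s=dict(np.load("side0.npz"));T=d["img"];S=s["img"]
bg=np.median(T[240:300,420:520].reshape(-1,3),0);print(bg)
for nm,box in(("plain",(265,200,323,262)),("red",(317,125,372,182)),("blue",(386,190,446,248))):
    m=cmask(T,(10,18,120),(45,90,255),box);print(nm,circ(d,m,.013),(m>0).sum())
    lab=np.abs(T.astype(int)-np.median(T[260:290,300:400].reshape(-1,3),0)).max(-1)
SB=(("plain",(310,220,368,262)),("red",(255,165,308,210)),("blue",(333,150,385,182)))
print({k:cv2.cvtColor(S,cv2.COLOR_BGR2HSV)[k[1],k[0]].tolist() for k in[(321,240),(330,250),(300,225),(270,190),(285,200),(345,165)]})
for nm,box in SB:
    m=cmask(S,(10,18,120),(45,90,255),box);print(nm,circ(s,m,.013),(m>0).sum())
print("disc blue side/top",circ(d,cmask(T,(112,100,90),(125,255,255),(386,190,446,248)),.010),circ(s,cmask(S,(112,100,60),(125,255,255),(333,150,385,182)),.010))
print("disc red top",circ(d,cmask(T,(0,130,90),(6,255,255),(317,125,372,182)),.010))
for nm,lo,hi,bt,bs in(("capblue",(112,90,60),(126,255,255),(335,130,365,160),(265,138,295,170)),("capred",(0,120,80),(6,255,255),(415,203,445,235),(345,115,375,145)),("tin",(40,90,30),(85,255,255),(270,205,318,256),(325,210,360,240))):
    for dd,im,b in((d,T,bt),(s,S,bs)):
        m=cmask(im,lo,hi,b);M=cv2.moments(m,True);print(nm,(m>0).sum(),cv2.boundingRect(m),M['m10']/M['m00'],M['m01']/M['m00'])
a=S[100:280,230:400];cv2.imwrite('pics/z3.png',cv2.resize(a,None,fx=3.3,fy=3.3,interpolation=2))
a=S[250:365,210:340];cv2.imwrite('pics/z4.png',cv2.resize(a,None,fx=5,fy=5,interpolation=2))
E
```

```text
[157. 160. 163.]
plain (array([0.4639, 0.0014]), np.float64(0.05026356864835277), np.float64(0.0005842869423013236), 26) 271
red (array([ 0.6504, -0.1326]), np.float64(0.0508549430659879), np.float64(0.0007098430579715043), 26) 295
blue (array([ 0.4817, -0.3057]), np.float64(0.051530565547986), np.float64(0.0006208962404373186), 25) 333
{(321, 240): [35, 25, 204], (330, 250): [36, 26, 205], (300, 225): [174, 8, 166], (270, 190): [8, 145, 100], (285, 200): [0, 202, 191], (345, 165): [120, 138, 124]}
plain (array([0.4627, 0.0026]), np.float64(0.05311248128644922), np.float64(0.0016508610769138954), 25) 890
red (array([ 0.6599, -0.1429]), np.float64(0.062302457158650563), np.float64(0.023915874962111512), 16) 228
blue (array([ 0.4803, -0.3043]), np.float64(0.05379188535141956), np.float64(0.001786363975967993), 20) 186
disc blue side/top (array([ 0.4817, -0.3055]), np.float64(0.04121959213758992), np.float64(0.0008948284085377803), 20) (array([ 0.4807, -0.3059]), np.float64(0.03874840628378625), np.float64(0.0008927684075563172), 12)
disc red top (array([ 0.6503, -0.1321]), np.float64(0.04147222319851997), np.float64(0.0017065548698122074), 22)
capblue 187 (341, 136, 17, 19) 349.67914438502675 143.3048128342246
capblue 265 (271, 142, 14, 23) 277.3433962264151 153.8377358490566
capred 255 (418, 207, 21, 18) 428.8 215.61960784313726
capred 244 (353, 119, 14, 22) 359.5614754098361 129.84016393442624
tin 175 (285, 225, 16, 16) 292.9085714285714 232.59428571428572
tin 204 (334, 219, 17, 15) 341.79411764705884 226.08333333333334
```

View pics/z3.png

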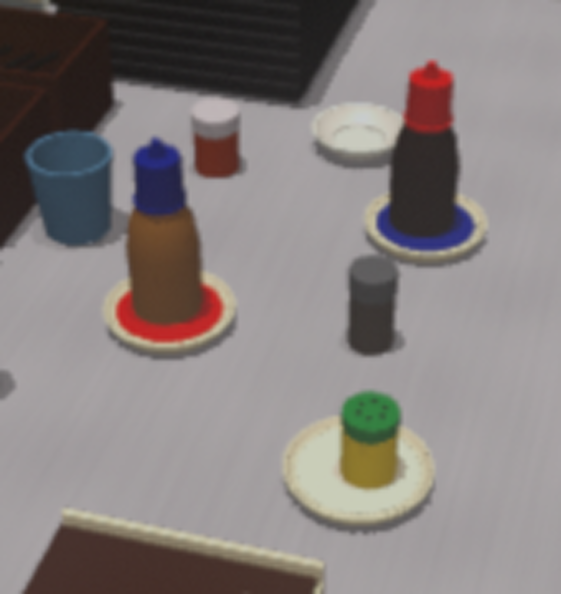

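View pics/z4.png

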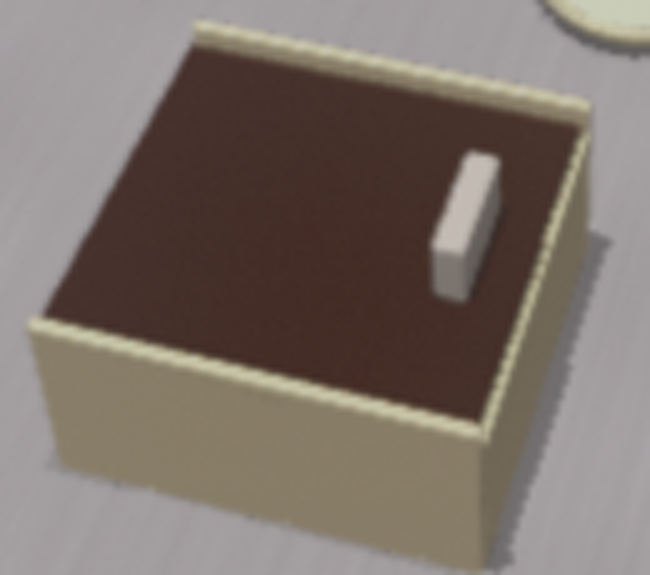

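Run:
```python
from m import *
d=dict(np.load("top0.npz"));s=dict(np.load("side0.npz"))
def t(x,y,z):return onz(d,150+(x+.5)/6-.5,125+(y+.5)/4.6-.5,z)[:2]
def t2(x,y,z):return onz(d,265+(x+.5)/4.3-.5,125+(y+.5)/4.3-.5,z)[:2]
def si(x,y,z):return onz(s,210+(x+.5)/5-.5,250+(y+.5)/5-.5,z)[:2]
def s3(x,y,z):return onz(s,230+(x+.5)/3.3-.5,100+(y+.5)/3.3-.5,z)[:2]
def rep(n,c):
    c=np.array(c);print(n,c,"mean",c.mean(0))
    for i,j in((0,1),(3,2)):
        v=c[j]-c[i];print(" yaw",np.degrees(np.arctan2(v[1],v[0])),np.hypot(*v))
    print(" w",np.hypot(*(c[0]-c[3])),np.hypot(*(c[1]-c[2])))
# FL,BL,BR,FR  (L=+y)
rep("top",[t(78,540,.084),t(70,226,.084),t(453,213,.084),t(461,523,.084)])
rep("side",[si(485,439,.084),si(31,322,.084),si(195,18,.084),si(592,101,.084)])
print("fin top",[t(*p,.105) for p in((198,467),(312,465),(313,490),(200,494))])
print("fin side",[si(*p,.105) for p in((470,150),(499,156),(462,252),(433,245))])
print("nozzle b",t2(370,76,.160),"capface",t2(370,78,.148),"r",t2(714,390,.160),t2(710,390,.148))
print("side nozzle b",s3(157,144,.160),"r",s3(431,66,.16))
print("tin",circ(d,cmask(d["img"],(40,90,30),(85,255,255),(270,205,318,256)),.065), s3(371,411,.065))
print("pepper",t2(387,396,.07),s3(372,270,.07))
s0=arm.observe();Rm=R.from_rotvec(s0["ee_rot"]).as_matrix();print(Rm)
print("target rel",Rm.T@(np.array([.473,.2305,.2])-s0["position"]))
```

```text
top [[0.4446 0.3033]
 [0.6045 0.3054]
 [0.6068 0.1556]
 [0.4486 0.155 ]] mean [0.5261 0.2298]
 yaw 0.7638377362851503 0.1599462753841966
 yaw 0.20467087271314505 0.15820443571257123
 w 0.14833972255490935 0.14987025781514343
side [[0.4415 0.3043]
 [0.6029 0.3045]
 [0.607  0.1568]
 [0.4462 0.1548]] mean [0.5244 0.2301]
 yaw 0.07698629447302803 0.16145494415568246
 yaw 0.6850929001631395 0.16082016182993036
 w 0.14954153895591665 0.1478171408343495
fin top [array([0.4795, 0.2509]), array([0.4792, 0.2075]), array([0.4668, 0.2073]), array([0.4661, 0.2502])]
fin side [array([0.477 , 0.2076]), array([0.4663, 0.2074]), array([0.466, 0.251]), array([0.4763, 0.2509])]
nozzle b [ 0.652  -0.1364] capface [ 0.6532 -0.1373] r [ 0.4854 -0.3057] [ 0.4858 -0.3066]
side nozzle b [ 0.6504 -0.1318] r [ 0.4845 -0.3033]
tin (array([0.4573, 0.0007]), np.float64(0.018235950419096852), np.float64(0.0006659630088234024), 14) [0.4555 0.0018]
pepper [ 0.4902 -0.1468] [ 0.4908 -0.1459]
[[-0.0006  0.9235  0.3836]
 [ 0.0011  0.3836 -0.9235]
 [-1.     -0.0001 -0.0012]]
target rel [ 0.0269  0.5252 -0.656 ]
```

The two views agree to within 1–2 mm. From them: fin (0.472, 0.229), case centre (0.525, 0.230), tin (0.457, 0.001), plain saucer (0.4635, 0.002), red saucer (0.650, -0.1325), blue saucer (0.481, -0.305). I'm moving over the fin now, with the jaws along world y.

Call:
move_arm --steps "0 0.524 -0.656 0.394 70;0 0.524 -0.656 0.394 70;0 0.524 -0.656 0.394 70;0 0.524 -0.656 0.394 70;0 0.524 -0.656 0.394 70;0 0.524 -0.656 0.394 70;0 0.524 -0.656 0.394 70;0 0.524 -0.656 0.394 70;0 0.524 -0.656 0.394 70;0 0.524 -0.656 0.394 70" --squeeze 15

```text
clock: 0.98
position: [0.355, -0.1748, 0.2268]
ee_rot: [1.209, 1.208, -1.21]
force: [2.1, 0.2, 0.2]
width: 0.724
```

```bash
cat > rel.py <<'E'
import sys
from m import *
s=arm.observe();Rm=R.from_rotvec(s["ee_rot"]).as_matrix()
print(s["clock"],"pos",s["position"],"w",s["width"],"F",s["force"]);print(Rm)
a=list(map(float,sys.argv[1:4]))
if a:
    print("shift",Rm.T@(np.array(a)-s["position"]));
    z=Rm[:,2];y=Rm[:,1];w=np.array([0,-1,0.]);print("turn to -y",np.arctan2(-(w@y),w@z))
E
python3 rel.py .472 .2295 .2
```

```text
0.9833 pos [ 0.355  -0.1748  0.2268] w 0.7240775878767775 F [2.1488 0.1535 0.1818]
[[ 0.0003  1.     -0.0005]
 [-0.0004 -0.0005 -1.    ]
 [-1.      0.0003  0.0004]]
shift [ 0.0267  0.1168 -0.4044]
turn to -y -0.00048485260665239447
```

Call:
move_arm --steps "0.027 0.117 -0.404 0 70;0.027 0.117 -0.404 0 70;0.027 0.117 -0.404 0 70;0.027 0.117 -0.404 0 70;0.027 0.117 -0.404 0 70;0.027 0.117 -0.404 0 70;0.027 0.117 -0.404 0 70;0.027 0.117 -0.404 0 70;0.027 0.117 -0.404 0 70;0.027 0.117 -0.404 0 70"

```text
clock: 1.82
position: [0.471, 0.2245, 0.1997]
ee_rot: [1.21, 1.209, -1.21]
force: [1.1, -0.6, 0.4]
width: 0.727
```

```bash
python3 rel.py .472 .2295 .085
```

```text
1.8167 pos [0.471  0.2245 0.1997] w 0.7267738203055089 F [ 1.1435 -0.5513  0.3967]
[[-0.      1.     -0.0007]
 [-0.0002 -0.0007 -1.    ]
 [-1.     -0.      0.0002]]
shift [ 0.1147  0.001  -0.0051]
turn to -y -0.0007345414875616591
```

Call:
move_arm --steps "0.03 0 0 0 70;0.06 0 0 0 70;0.09 0 0 0 70;0.11 0 0 0 70;0.114 0 0 0 70;0.114 0 0 0 70"

```text
clock: 2.32
position: [0.4699, 0.2221, 0.0849]
ee_rot: [1.207, 1.21, -1.212]
force: [-0.7, 0.2, 0.2]
width: 0.724
```

```bash
python3 rel.py .472 .2295 .085;python3 - <<'E'
from m import *
grab("wrist","1");grab("top","1")
E
```

```text
2.3167 pos [0.4699 0.2221 0.0849] w 0.7244824365348407 F [-0.7325  0.161   0.1585]
[[-0.0028  1.     -0.0001]
 [-0.0014 -0.0001 -1.    ]
 [-1.     -0.0028  0.0014]]
shift [-0.0001  0.0021 -0.0074]
turn to -y -0.00011479423786728345
```

View pics/wrist1.png

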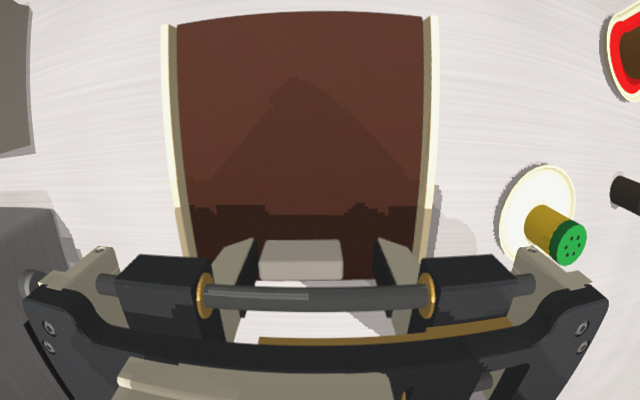

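The fin, at (300,260), lies between the fingers but about 7 mm left of their middle. I'll re-centre and grip.

Call:
move_arm --steps "0 0.002 -0.007 0 70;0 0.002 -0.007 0 70;0 0.002 -0.007 0 200;0 0.002 -0.007 0 200;0 0.002 -0.007 0 200;0 0.002 -0.007 0 200;0 0.002 -0.007 0 200;0 0.002 -0.007 0 200" --squeeze 15

```text
clock: 3.08
position: [0.4729, 0.2298, 0.0862]
ee_rot: [1.21, 1.209, -1.209]
force: [-0.7, 0.7, 2.0]
width: 0.477
```

```bash
python3 rel.py .60 .2295 .085
```

```text
3.0833 pos [0.4729 0.2298 0.0862] w 0.4774326718075738 F [-0.7119  0.6788  2.0329]
[[ 0.0002  1.     -0.0002]
 [ 0.0003 -0.0002 -1.    ]
 [-1.      0.0002 -0.0003]]
shift [0.0012 0.1271 0.0003]
turn to -y -0.00022122988448216888
```

Call:
move_arm --steps "0 0.01 0 0 200;0 0.025 0 0 200;0 0.04 0 0 200;0 0.055 0 0 200;0 0.07 0 0 200;0 0.085 0 0 200;0 0.1 0 0 200;0 0.11 0 0 200;0 0.116 0 0 200;0 0.116 0 0 200"

```text
clock: 3.92
position: [0.5907, 0.2314, 0.0862]
ee_rot: [1.212, 1.21, -1.207]
force: [1.4, 4.9, 1.3]
width: 0.474
```

Call:
move_arm --steps "0 0.004 0 0 200;0 0.007 0 0 200;0 0.01 0 0 200;0 0.012 0 0 200;0 0.012 0 0 200;0 0.012 0 0 200"

```text
clock: 4.42
position: [0.5974, 0.2315, 0.0859]
ee_rot: [1.205, 1.215, -1.211]
force: [-13.7, 4.0, 9.8]
width: 0.478
```

```bash
python3 rel.py .60 .2295 .085;python3 - <<'E'
from m import *
d=grab("top","2");grab("wrist","2")
a=d["img"][100:270,140:330];cv2.imwrite('pics/z5.png',cv2.resize(a,None,fx=3.5,fy=3.5,interpolation=2))
E
```

```text
4.4167 pos [0.5974 0.2315 0.0859] w 0.4775684749508538 F [-13.7423   4.0335   9.7521]
[[-0.0058  1.      0.0024]
 [ 0.0007  0.0024 -1.    ]
 [-1.     -0.0058 -0.0008]]
shift [0.0009 0.0026 0.002 ]
turn to -y 0.0023802099459816705
```

View pics/z5.png

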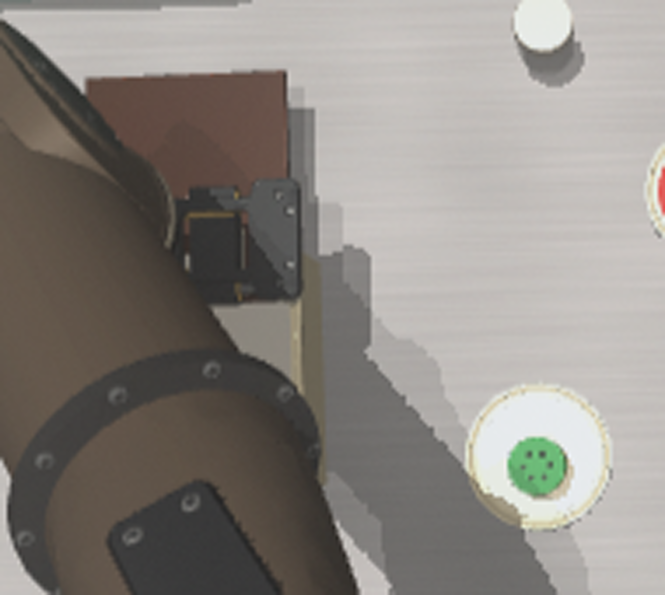

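View pics/wrist2.png

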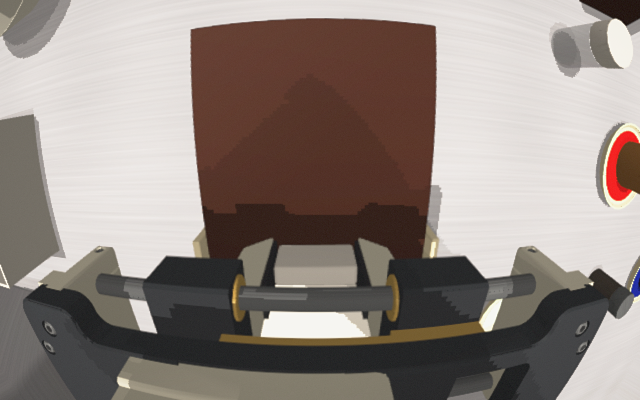

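The cover is at its rear stop, having travelled about 124 mm before a 14 N reaction. Now I'll release, rise and go to the tin.

Call:
move_arm --steps "0 -0.002 0 0 120;0 -0.002 0 0 80;0 -0.002 0 0 80;-0.03 -0.002 0 0 80;-0.07 -0.002 0 0 80;-0.1 -0.02 0.03 0 80;-0.1 -0.045 0.06 0 80;-0.1 -0.07 0.095 0 80;-0.1 -0.095 0.13 0 80;-0.1 -0.12 0.165 0 80"

```text
clock: 5.35
position: [0.4828, 0.0665, 0.1862]
ee_rot: [1.21, 1.208, -1.21]
force: [-1.2, -1.5, -0.2]
width: 0.689
```

```bash
python3 rel.py .4575 .0015 .13
```

```text
5.35 pos [0.4828 0.0665 0.1862] w 0.689207171598952 F [-1.2015 -1.4607 -0.1566]
[[ 0.0009  1.     -0.0012]
 [-0.0005 -0.0012 -1.    ]
 [-1.      0.0009  0.0005]]
shift [ 0.0562 -0.0253  0.065 ]
turn to -y -0.0012023195458879974
```

Call:
move_arm --steps "0.02 -0.01 0.03 0 80;0.05 -0.02 0.055 0 80;0.056 -0.025 0.063 0 80;0.056 -0.025 0.063 0 80;0.056 -0.025 0.063 0 80;0.056 -0.025 0.063 0 80;0.056 -0.025 0.063 0 80"

```text
clock: 5.93
position: [0.46, 0.007, 0.1309]
ee_rot: [1.21, 1.209, -1.206]
force: [-0.7, 0.2, -0.4]
width: 0.687
```

```bash
python3 rel.py .457 .001 .034
```

```text
5.9333 pos [0.46   0.007  0.1309] w 0.6869945494837443 F [-0.7012  0.2362 -0.3987]
[[ 0.0022  1.      0.0015]
 [ 0.0008  0.0015 -1.    ]
 [-1.      0.0022 -0.0008]]
shift [ 0.0969 -0.0033  0.006 ]
turn to -y 0.001453023447781124
```

Call:
move_arm --steps "0 -0.003 0.006 0 80;0.02 -0.003 0.006 0 80;0.05 -0.003 0.006 0 80;0.08 -0.003 0.006 0 80;0.097 -0.003 0.006 0 80;0.097 -0.003 0.006 0 80;0.097 -0.003 0.006 0 80"

```text
clock: 6.52
position: [0.4553, -0.0002, 0.0329]
ee_rot: [1.208, 1.211, -1.21]
force: [-0.2, -0.1, 0.6]
width: 0.685
```

```bash
python3 rel.py .457 .001 .034;python3 - <<'E'
from m import *
grab("wrist","3")
E
```

```text
6.5167 pos [ 0.4553 -0.0002  0.0329] w 0.6850237479977549 F [-0.2067 -0.1448  0.5667]
[[-0.0015  1.      0.0007]
 [-0.      0.0007 -1.    ]
 [-1.     -0.0015  0.    ]]
shift [-0.0011  0.0017 -0.0012]
turn to -y 0.000723161372850099
```

View pics/wrist3.png

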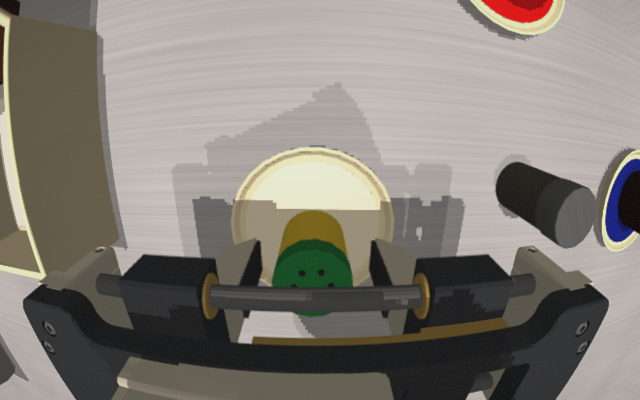

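The tin's green top, at (313,275), sits centred between the fingers. Closing on it.

Call:
move_arm --steps "0 0.001 0 0 200;0 0.001 0 0 200;0 0.001 0 0 200;0 0.001 0 0 200;0 0.001 0 0 200;0 0.001 0 0 200" --squeeze 15

```text
clock: 7.07
position: [0.4572, -0.0005, 0.0337]
ee_rot: [1.21, 1.208, -1.209]
force: [-1.4, -0.1, 6.7]
width: 0.43
```

Call:
move_arm --steps "-0.02 0 0 0 200;-0.05 0 0 0 200;-0.09 0 0 0 200;-0.13 0 0 0 200;-0.16 0 0 0 200;-0.16 0 0 0 200"

```text
clock: 7.57
position: [0.4597, 0.0001, 0.199]
ee_rot: [1.214, 1.202, -1.202]
force: [1.4, -0.2, -1.8]
width: 0.434
```

```bash
python3 rel.py .507 .2295 .19
```

```text
7.5667 pos [0.4597 0.0001 0.199 ] w 0.43368818466346637 F [ 1.397  -0.2484 -1.7877]
[[ 0.0095  1.     -0.0003]
 [-0.     -0.0003 -1.    ]
 [-1.      0.0095  0.    ]]
shift [ 0.0094  0.0471 -0.2294]
turn to -y -0.00032508352174105015
```

Call:
move_arm --steps "0 0.01 -0.04 0 200;0 0.02 -0.08 0 200;0 0.03 -0.12 0 200;0 0.04 -0.16 0 200;0 0.047 -0.2 0 200;0 0.047 -0.229 0 200;0 0.047 -0.229 0 200;0 0.047 -0.229 0 200;0 0.047 -0.229 0 200"

```text
clock: 8.32
position: [0.5033, 0.2276, 0.1925]
ee_rot: [1.208, 1.209, -1.211]
force: [-0.3, -1.1, -1.9]
width: 0.431
```

```bash
python3 rel.py .507 .2295 .0295;python3 - <<'E'
from m import *
grab("wrist","4")
E
```

```text
8.3167 pos [0.5033 0.2276 0.1925] w 0.43075020064800923 F [-0.2619 -1.0544 -1.8594]
[[-0.0009  1.     -0.0002]
 [-0.0013 -0.0003 -1.    ]
 [-1.     -0.0009  0.0013]]
shift [ 0.163   0.0038 -0.0021]
turn to -y -0.0002510549809138509
```

View pics/wrist4.png

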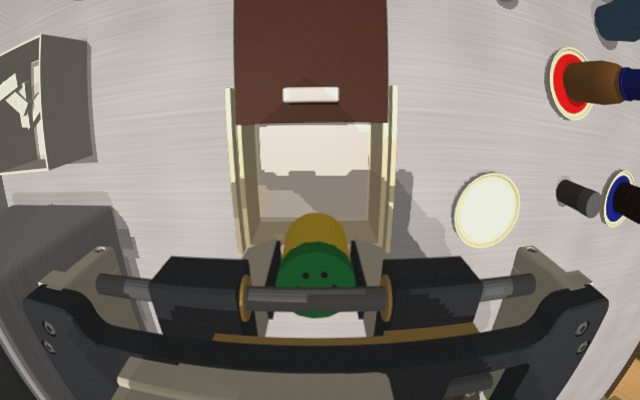

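The tin hangs over the opening, centred between the walls, which run from about x=235 to x=395 px. Lowering it.

Call:
move_arm --steps "0.02 0.003 -0.002 0 200;0.05 0.003 -0.002 0 200;0.08 0.003 -0.002 0 200;0.11 0.003 -0.002 0 200;0.135 0.003 -0.002 0 200;0.15 0.003 -0.002 0 200;0.157 0.003 -0.002 0 200;0.16 0.003 -0.002 0 200;0.16 0.003 -0.002 0 200"

```text
clock: 9.12
position: [0.5069, 0.2296, 0.0331]
ee_rot: [1.21, 1.208, -1.211]
force: [0.0, -0.6, -0.6]
width: 0.433
```

```bash
python3 rel.py .507 .2295 .0287
```

```text
9.1167 pos [0.5069 0.2296 0.0331] w 0.4334784238139131 F [ 0.0182 -0.5894 -0.5773]
[[-0.0001  1.     -0.0015]
 [-0.0004 -0.0015 -1.    ]
 [-1.     -0.0001  0.0004]]
shift [0.0044 0.0001 0.0001]
turn to -y -0.0015391511994539047
```

Call:
move_arm --steps "0.002 0 0 0 200;0.003 0 0 0 200;0.004 0 0 0 200;0.004 0 0 0 200"

```text
clock: 9.45
position: [0.5069, 0.2306, 0.0295]
ee_rot: [1.21, 1.209, -1.209]
force: [0.8, 0.5, -0.5]
width: 0.428
```

```bash
python3 rel.py .507 .2295 .0287
```

```text
9.45 pos [0.5069 0.2306 0.0295] w 0.4275307262618687 F [ 0.8242  0.5195 -0.5422]
[[ 0.0008  1.     -0.0003]
 [ 0.0002 -0.0003 -1.    ]
 [-1.      0.0008 -0.0002]]
shift [0.0008 0.0001 0.0011]
turn to -y -0.00034591177855015817
```

Call:
move_arm --steps "0.001 0 0 0 200;0.0015 0 0 0 200;0.0015 0 0 0 200"

```text
clock: 9.7
position: [0.507, 0.2307, 0.0287]
ee_rot: [1.21, 1.208, -1.208]
force: [-3.0, -2.0, 12.1]
width: 0.433
```

Call:
move_arm --steps "0 0 0 0 170;0 0 0 0 140;0 0 0 0 110;0 0 0 0 90;0 0 0 0 90;0 0 0 0 90"

```text
clock: 10.2
position: [0.5066, 0.2305, 0.0274]
ee_rot: [1.209, 1.209, -1.21]
force: [0.6, -0.5, 0.5]
width: 0.642
```

Call:
move_arm --steps "-0.01 0 0 0 90;-0.03 0 0 0 90;-0.06 0 0 0 90;-0.1 0 0 0 90;-0.14 0 0 0 90;-0.16 0 0 0 90;-0.16 0 0 0 90"

```text
clock: 10.78
position: [0.5089, 0.2324, 0.1935]
ee_rot: [1.216, 1.206, -1.201]
force: [0.9, 1.1, -0.5]
width: 0.644
```

```bash
python3 rel.py .597 .2305 .19;python3 - <<'E'
from m import *
grab("wrist","5");grab("side","5")
E
```

```text
10.7833 pos [0.5089 0.2324 0.1935] w 0.6440678533535652 F [ 0.9094  1.0968 -0.4527]
[[ 0.0079  1.     -0.0001]
 [ 0.004  -0.0001 -1.    ]
 [-1.      0.0079 -0.004 ]]
shift [0.0042 0.0881 0.0019]
turn to -y -9.424645298216094e-05
```

View pics/wrist5.png

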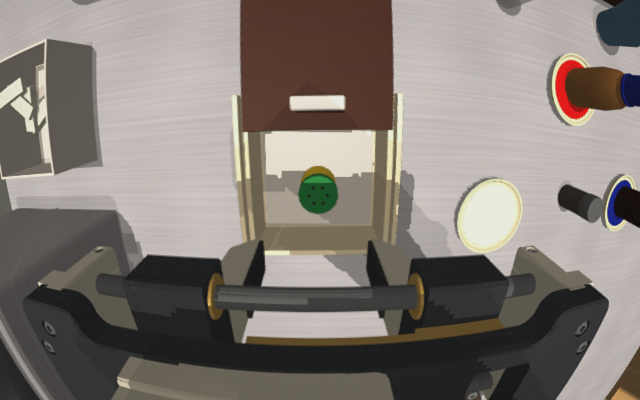

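View pics/side5.png

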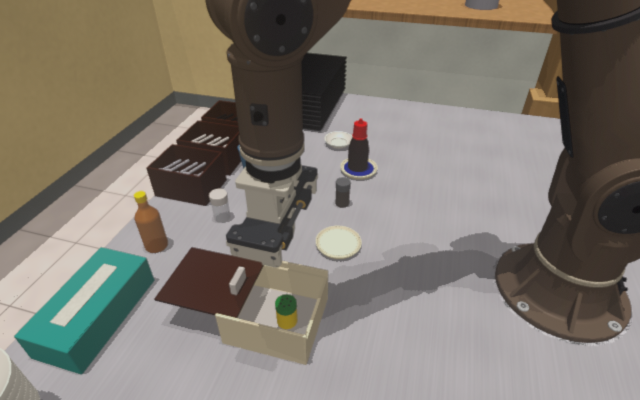

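The tin stands upright in the case: wrist (318,190), side (287,312). Back to the fin to shut the cover.

Call:
move_arm --steps "0 0.03 0.001 0 70;0 0.06 0.001 0 70;0.02 0.088 0.002 0 70;0.05 0.088 0.002 0 70;0.06 0.088 0.002 0 70;0.06 0.088 0.002 0 70;0.06 0.088 0.002 0 70"

```text
clock: 11.47
position: [0.593, 0.2287, 0.1268]
ee_rot: [1.206, 1.211, -1.211]
force: [-0.2, 0.5, -0.4]
width: 0.723
```

```bash
python3 rel.py .597 .2305 .0855
```

```text
11.4667 pos [0.593  0.2287 0.1268] w 0.7229302535762039 F [-0.2085  0.5186 -0.3813]
[[-0.003   1.      0.001 ]
 [-0.0008  0.001  -1.    ]
 [-1.     -0.003   0.0008]]
shift [ 0.0413  0.0041 -0.0018]
turn to -y 0.0009983241836296628
```

Call:
move_arm --steps "0.02 0.003 -0.001 0 70;0.04 0.003 -0.001 0 70;0.041 0.003 -0.001 0 70;0.041 0.003 -0.001 0 70;0.041 0.003 -0.001 0 200;0.041 0.003 -0.001 0 200;0.041 0.003 -0.001 0 200;0.041 0.003 -0.001 0 200;0.041 0.003 -0.001 0 200"

```text
clock: 12.22
position: [0.5981, 0.2315, 0.0878]
ee_rot: [1.212, 1.21, -1.206]
force: [0.2, 4.6, 2.6]
width: 0.476
```

Call:
move_arm --steps "0 -0.01 0 0 200;0 -0.025 0 0 200;0 -0.04 0 0 200;0 -0.055 0 0 200;0 -0.07 0 0 200;0 -0.085 0 0 200;0 -0.1 0 0 200;0 -0.11 0 0 200;0 -0.116 0 0 200;0 -0.116 0 0 200"

```text
clock: 13.05
position: [0.4811, 0.2299, 0.0877]
ee_rot: [1.21, 1.209, -1.208]
force: [-1.2, 0.5, 8.0]
width: 0.479
```

Call:
move_arm --steps "0 -0.004 0 0 200;0 -0.007 0 0 200;0 -0.01 0 0 200;0 -0.013 0 0 200;0 -0.013 0 0 200;0 -0.013 0 0 200"

```text
clock: 13.55
position: [0.4728, 0.2298, 0.0878]
ee_rot: [1.215, 1.205, -1.204]
force: [11.4, 1.1, -2.1]
width: 0.477
```

Call:
move_arm --steps "0 0 0 0 160;0 0 0 0 110;0 0 0 0 70;0 0 0 0 70;-0.03 0 0 0 70;-0.07 0 0 0 70;-0.11 0 0 0 70;-0.14 -0.01 0.03 0 40;-0.17 -0.01 0.07 0 0;-0.2 -0.01 0.11 0 0"

```text
clock: 14.38
position: [0.4574, 0.134, 0.2768]
ee_rot: [1.207, 1.211, -1.207]
force: [1.1, -1.6, -1.1]
width: 0.898
```

```bash
python3 rel.py .485 -.305 .30;python3 - <<'E'
from m import *
d=grab("side","6");t=grab("top","6")
a=d["img"][230:365,150:340];cv2.imwrite('pics/z6.png',cv2.resize(a,None,fx=4,fy=4,interpolation=2))
m=cmask(d["img"],(0,0,150),(180,60,255),(290,275,315,312))
E
```

```text
14.3833 pos [0.4574 0.134  0.2768] w 0.8980608074944338 F [ 1.0691 -1.5743 -1.0531]
[[-0.0001  1.      0.0026]
 [ 0.      0.0026 -1.    ]
 [-1.     -0.0001 -0.    ]]
shift [-0.0232  0.0265  0.4391]
turn to -y 0.002608894861892589
```

View pics/z6.png

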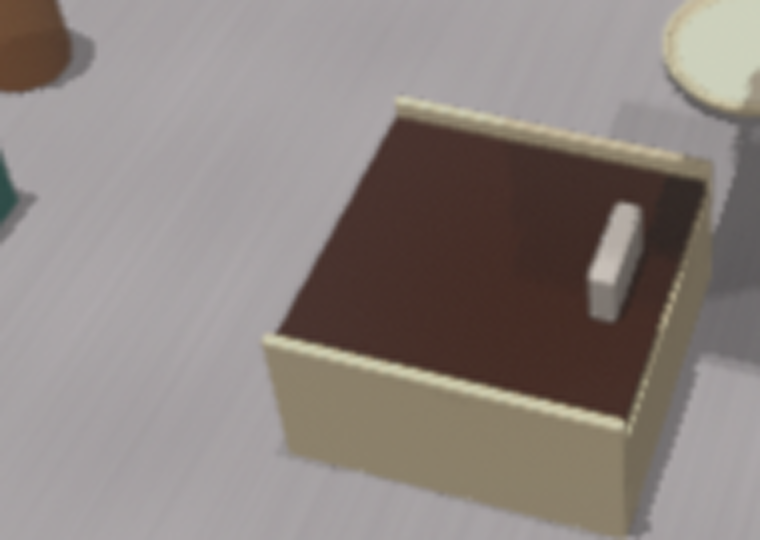

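View pics/top6.png

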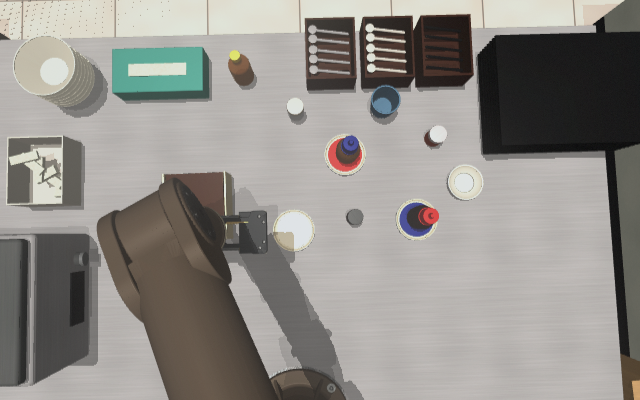

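The cover is fully shut, with the fin back at its original place (side crop (615,260)). Next is the red bottle.

Call:
move_arm --steps "0.01 0.027 0.438 0 0;0.01 0.027 0.438 0 0;0.01 0.027 0.438 0 0;0.01 0.027 0.438 0 0;0.01 0.027 0.438 0 0;0.01 0.027 0.438 0 0;0.01 0.027 0.438 0 0;0.01 0.027 0.438 0 0;0.01 0.027 0.438 0 0;0.01 0.027 0.438 0 0"

```text
clock: 15.32
position: [0.4836, -0.2827, 0.2654]
ee_rot: [1.209, 1.211, -1.209]
force: [1.7, -0.2, 0.3]
width: 0.998
```

Call:
move_arm --steps "0 0 0.02 0 0;0 0 0.02 0 0;0 0 0.02 0 0;0 0 0.02 0 0"

```text
clock: 15.65
position: [0.4843, -0.2997, 0.2654]
ee_rot: [1.209, 1.212, -1.208]
force: [0.3, 1.5, -0.5]
width: 1.003
```

```bash
python3 rel.py .485 -.3045 .11
```

```text
15.65 pos [ 0.4843 -0.2997  0.2654] w 1.0026993301336393 F [ 0.3079  1.4964 -0.4683]
[[-0.0009  1.      0.0013]
 [ 0.0015  0.0013 -1.    ]
 [-1.     -0.0009 -0.0015]]
shift [0.1553 0.0009 0.0051]
turn to -y 0.0012568144302441437
```

Call:
move_arm --steps "0.02 0.001 0.003 0 0;0.05 0.001 0.005 0 0;0.08 0.001 0.005 0 0;0.11 0.001 0.005 0 0;0.135 0.001 0.005 0 0;0.15 0.001 0.005 0 0;0.155 0.001 0.005 0 0;0.155 0.001 0.005 0 0;0.155 0.001 0.005 0 0"

```text
clock: 16.4
position: [0.486, -0.3055, 0.1118]
ee_rot: [1.209, 1.209, -1.208]
force: [0.2, 0.3, 1.3]
width: 1.002
```

```bash
python3 rel.py .485 -.3045 .11;python3 - <<'E'
from m import *
grab("wrist","7")
E
```

```text
16.4 pos [ 0.486  -0.3055  0.1118] w 1.0021958707304837 F [0.1564 0.3389 1.3162]
[[ 0.0009  1.      0.0013]
 [-0.      0.0013 -1.    ]
 [-1.      0.0009  0.    ]]
shift [ 0.0018 -0.001  -0.001 ]
turn to -y 0.001284071493270854
```

View pics/wrist7.png

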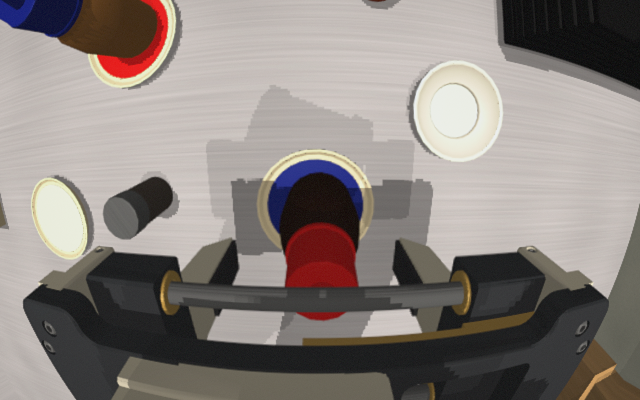

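The red cap, at (321,270), is centred between the fingers. Grip and lift.

Call:
move_arm --steps "0.001 -0.001 0 0 80;0.001 -0.001 0 0 120;0.001 -0.001 0 0 200;0.001 -0.001 0 0 200;0.001 -0.001 0 0 200;0.001 -0.001 0 0 200;0.001 -0.001 0 0 200;0.001 -0.001 0 0 200;0.001 -0.001 0 0 200" --squeeze 25

```text
clock: 17.2
position: [0.4842, -0.3066, 0.1099]
ee_rot: [1.209, 1.209, -1.209]
force: [0.3, -0.6, -1.3]
width: 0.401
```

```bash
python3 rel.py .4635 .002 .25
```

```text
17.2 pos [ 0.4842 -0.3066  0.1099] w 0.4014193558773297 F [ 0.3162 -0.6359 -1.2758]
[[ 0.0001  1.     -0.0003]
 [-0.0002 -0.0003 -1.    ]
 [-1.      0.0001  0.0002]]
shift [-0.1401 -0.0208 -0.3086]
turn to -y -0.00032486510452893724
```

Call:
move_arm --steps "-0.02 0 0 0 200;-0.05 0 0 0 200;-0.08 0 0 0 200;-0.11 0 0 0 200;-0.135 0 -0.015 0 200;-0.14 0 -0.04 0 200;-0.14 0 -0.07 0 200;-0.14 -0.005 -0.1 0 200;-0.14 -0.01 -0.13 0 200;-0.14 -0.01 -0.16 0 200"

```text
clock: 18.03
position: [0.4726, -0.1452, 0.2495]
ee_rot: [1.209, 1.21, -1.211]
force: [0.6, 0.6, -2.7]
width: 0.4
```

```bash
python3 rel.py .4635 .002 .25
```

```text
18.0333 pos [ 0.4726 -0.1452  0.2495] w 0.3997826415385702 F [ 0.5791  0.643  -2.7391]
[[-0.0017  1.     -0.0008]
 [-0.     -0.0008 -1.    ]
 [-1.     -0.0016  0.    ]]
shift [-0.0005 -0.0092 -0.1472]
turn to -y -0.0007979733416167946
```

Call:
move_arm --steps "0 -0.003 -0.03 0 200;0 -0.006 -0.06 0 200;0 -0.009 -0.09 0 200;0 -0.009 -0.12 0 200;0 -0.009 -0.14 0 200;0 -0.009 -0.147 0 200;0 -0.009 -0.147 0 200;0 -0.009 -0.147 0 200;0 -0.009 -0.147 0 200"

```text
clock: 18.78
position: [0.4651, -0.0011, 0.2496]
ee_rot: [1.21, 1.208, -1.212]
force: [0.2, -0.3, -3.2]
width: 0.4
```

```bash
python3 rel.py .4635 .002 .112;python3 - <<'E'
from m import *
d=grab("side","8")
E
```

```text
18.7833 pos [ 0.4651 -0.0011  0.2496] w 0.3998833655504208 F [ 0.2315 -0.3375 -3.1604]
[[-0.0006  1.     -0.0022]
 [-0.0008 -0.0022 -1.    ]
 [-1.     -0.0006  0.0008]]
shift [ 0.1376 -0.0015 -0.0032]
turn to -y -0.002212309274095337
```

View pics/side8.png

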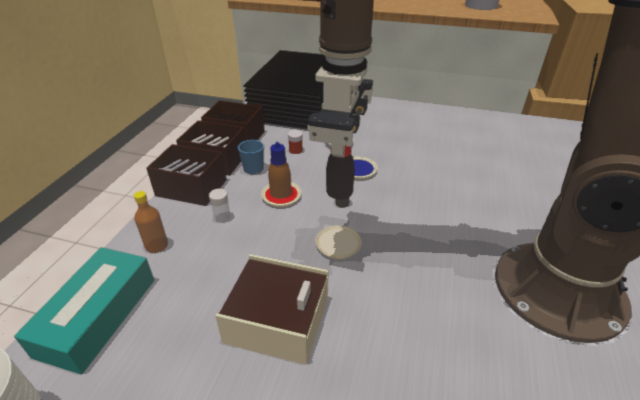

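The red bottle is held upright above the plain saucer (340,242). Lowering it.

Call:
move_arm --steps "0.02 -0.001 -0.003 0 200;0.05 -0.001 -0.003 0 200;0.08 -0.001 -0.003 0 200;0.105 -0.001 -0.003 0 200;0.122 -0.001 -0.003 0 200;0.132 -0.001 -0.003 0 200;0.136 -0.001 -0.003 0 200;0.136 -0.001 -0.003 0 200;0.136 -0.001 -0.003 0 200"

```text
clock: 19.58
position: [0.4649, 0.0033, 0.1146]
ee_rot: [1.21, 1.208, -1.209]
force: [1.6, -0.7, -3.2]
width: 0.396
```

```bash
python3 rel.py .4635 .002 .11
```

```text
19.5833 pos [0.4649 0.0033 0.1146] w 0.39597470164538134 F [ 1.6457 -0.7296 -3.1868]
[[ 0.0011  1.     -0.0009]
 [-0.0001 -0.0009 -1.    ]
 [-1.      0.0011  0.0001]]
shift [ 0.0046 -0.0014  0.0013]
turn to -y -0.0009425261228998274
```

Call:
move_arm --steps "0.002 -0.001 0.001 0 200;0.003 -0.001 0.001 0 200;0.004 -0.001 0.001 0 200;0.0045 -0.001 0.001 0 200;0.0045 -0.001 0.001 0 200"

```text
clock: 20.0
position: [0.4637, 0.0025, 0.1099]
ee_rot: [1.21, 1.208, -1.209]
force: [-0.3, -0.9, 0.3]
width: 0.399
```

```bash
python3 rel.py .4635 .002 .11
```

```text
20.0 pos [0.4637 0.0025 0.1099] w 0.3988157210686953 F [-0.2781 -0.9083  0.2767]
[[ 0.001   1.     -0.0004]
 [-0.0002 -0.0004 -1.    ]
 [-1.      0.001   0.0002]]
shift [-0.0001 -0.0002  0.0005]
turn to -y -0.00038728137490605526
```

The weight has transferred to the saucer, so I'll release and go up.

Call:
move_arm --steps "0 0 0 0 150;0 0 0 0 110;0 0 0 0 60;0 0 0 0 0;0 0 0 0 0;0 0 0 0 0"

```text
clock: 20.5
position: [0.4633, 0.0026, 0.1094]
ee_rot: [1.209, 1.209, -1.209]
force: [0.2, -0.3, 0.6]
width: 0.728
```

Call:
move_arm --steps "-0.02 0 0 0 0;-0.05 0 0 0 0;-0.09 0 0 0 0;-0.13 0 0 0 0;-0.15 0.02 0.02 0 0;-0.15 0.05 0.04 0 0;-0.15 0.08 0.06 0 0;-0.15 0.11 0.08 0 0;-0.15 0.14 0.1 0 0;-0.15 0.16 0.12 0 0"

```text
clock: 21.33
position: [0.6253, -0.1185, 0.2589]
ee_rot: [1.21, 1.209, -1.209]
force: [0.7, 0.2, -0.3]
width: 0.997
```

```bash
python3 rel.py .6515 -.134 .25;python3 - <<'E'
from m import *
d=grab("side","9")
E
```

```text
21.3333 pos [ 0.6253 -0.1185  0.2589] w 0.997300846753664 F [ 0.7111  0.2231 -0.3034]
[[ 0.0004  1.     -0.0002]
 [ 0.0001 -0.0002 -1.    ]
 [-1.      0.0004 -0.0001]]
shift [0.0089 0.0262 0.0155]
turn to -y -0.00019059313182654447
```

View pics/side9.png

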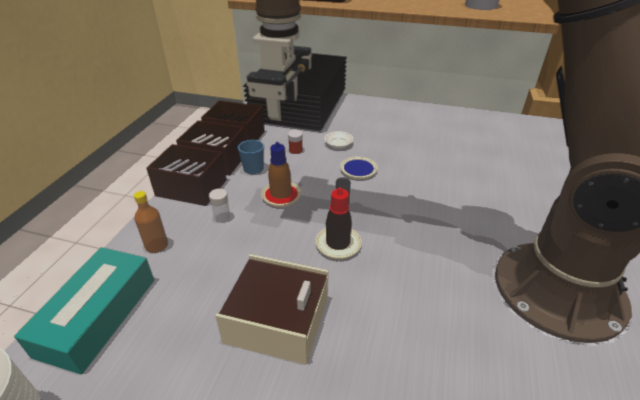

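The red bottle stands upright on the plain saucer at (340,225), and the blue saucer at (358,168) is empty. Now the blue bottle.

Call:
move_arm --steps "0 0.026 0.015 0 0;0 0.026 0.015 0 0;0 0.026 0.015 0 0;0 0.026 0.015 0 0"

```text
clock: 21.72
position: [0.6488, -0.132, 0.2591]
ee_rot: [1.209, 1.21, -1.21]
force: [-0.4, 0.2, -0.3]
width: 0.999
```

```bash
python3 rel.py .6515 -.134 .11
python3 - <<'E'
from m import *
d=grab("top","9")
T=d["img"];print(circ(d,cmask(T,(10,18,120),(45,90,255),(386,190,446,248)),.013),circ(d,cmask(T,(112,100,90),(125,255,255),(386,190,446,248)),.010))
E
```

```text
21.7167 pos [ 0.6488 -0.132   0.2591] w 0.9992676463004494 F [-0.4232  0.2035 -0.3057]
[[-0.0008  1.      0.    ]
 [ 0.0006  0.     -1.    ]
 [-1.     -0.0008 -0.0006]]
shift [0.149  0.0028 0.0021]
turn to -y 7.855511375371802e-06Traceback (most recent call last):
  File "<stdin>", line 3, in <module>
  File "m.py", line 7, in circ
    cs,_=cv2.findContours(m,cv2.RETR_EXTERNAL,cv2.CHAIN_APPROX_NONE);c=np.vstack(cs)
                                                                       ~~~~~~~~~^^^^
    return _nx.concatenate(arrs, 0, dtype=dtype, casting=casting)
           ~~~~~~~~~~~~~~~^^^^^^^^^^^^^^^^^^^^^^^^^^^^^^^^^^^^^^^
ValueError: need at least one array to concatenate
```

Call:
move_arm --steps "0.02 0.003 0.002 0 0;0.05 0.003 0.002 0 0;0.08 0.003 0.002 0 0;0.11 0.003 0.002 0 0;0.13 0.003 0.002 0 0;0.145 0.003 0.002 0 0;0.149 0.003 0.002 0 0;0.149 0.003 0.002 0 0;0.149 0.003 0.002 0 0"

```text
clock: 22.52
position: [0.6526, -0.1341, 0.1116]
ee_rot: [1.21, 1.208, -1.208]
force: [1.4, 0.4, 0.8]
width: 1.0
```

```bash
python3 rel.py .6515 -.134 .11;python3 - <<'E'
from m import *
grab("wrist","10")
E
```

```text
22.5167 pos [ 0.6526 -0.1341  0.1116] w 0.9999670341207975 F [1.4316 0.3614 0.8387]
[[ 0.0013  1.      0.0002]
 [-0.0001  0.0002 -1.    ]
 [-1.      0.0013  0.0001]]
shift [ 0.0016 -0.0011 -0.0001]
turn to -y 0.00017240071057282873
```

View pics/wrist10.png

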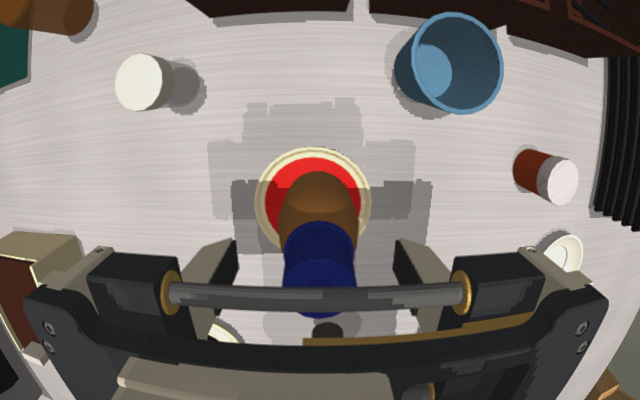

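The blue cap, at (320,265), is centred between the fingers. Grip and lift.

Call:
move_arm --steps "0.001 -0.001 0 0 80;0.001 -0.001 0 0 120;0.001 -0.001 0 0 200;0.001 -0.001 0 0 200;0.001 -0.001 0 0 200;0.001 -0.001 0 0 200;0.001 -0.001 0 0 200;0.001 -0.001 0 0 200;0.001 -0.001 0 0 200" --squeeze 25

```text
clock: 23.32
position: [0.6512, -0.1346, 0.1094]
ee_rot: [1.209, 1.209, -1.21]
force: [0.6, -0.4, -0.8]
width: 0.399
```

Call:
move_arm --steps "-0.02 0 0 0 200;-0.05 0 0 0 200;-0.08 0 0 0 200;-0.11 0 0 0 200;-0.135 0 0 0 200;-0.14 -0.02 0.02 0 200;-0.14 -0.045 0.045 0 200;-0.14 -0.07 0.07 0 200;-0.14 -0.09 0.09 0 200;-0.14 -0.11 0.115 0 200"

```text
clock: 24.15
position: [0.5397, -0.2495, 0.2492]
ee_rot: [1.209, 1.21, -1.209]
force: [0.3, -0.1, -3.1]
width: 0.396
```

```bash
python3 rel.py .4815 -.305 .25
```

```text
24.15 pos [ 0.5397 -0.2495  0.2492] w 0.3957614602609556 F [ 0.278  -0.0956 -3.1278]
[[-0.0007  1.      0.0005]
 [ 0.0006  0.0005 -1.    ]
 [-1.     -0.0007 -0.0006]]
shift [-0.0008 -0.0582  0.0555]
turn to -y 0.00047645958806497393
```

Call:
move_arm --steps "0 -0.02 0.02 0 200;0 -0.04 0.04 0 200;0 -0.058 0.055 0 200;0 -0.058 0.055 0 200;0.02 -0.058 0.055 0 200;0.05 -0.058 0.055 0 200;0.08 -0.058 0.055 0 200;0.11 -0.058 0.055 0 200;0.12 -0.058 0.055 0 200;0.12 -0.058 0.055 0 200"

```text
clock: 24.98
position: [0.4813, -0.3033, 0.1268]
ee_rot: [1.209, 1.215, -1.212]
force: [-0.4, -0.2, -1.8]
width: 0.402
```

```bash
python3 rel.py .4815 -.305 .1095
python3 - <<'E'
from m import *
d=grab("side","11")
a=d["img"][90:215,280:440];cv2.imwrite('pics/z11.png',cv2.resize(a,None,fx=4.5,fy=4.5,interpolation=2))
E
```

```text
24.9833 pos [ 0.4813 -0.3033  0.1268] w 0.4020493334248692 F [-0.4308 -0.2369 -1.7846]
[[-0.005   1.      0.    ]
 [ 0.0028  0.     -1.    ]
 [-1.     -0.005  -0.0028]]
shift [0.0173 0.0003 0.0017]
turn to -y 4.104891712066175e-05
```

View pics/z11.png

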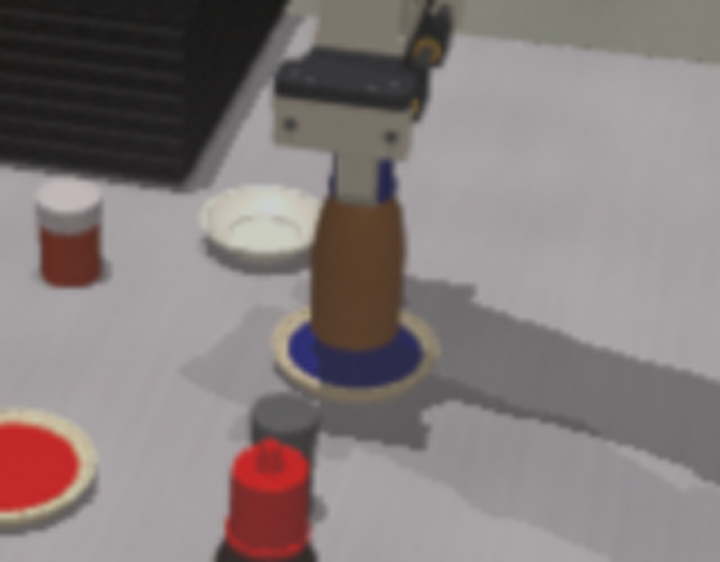

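The blue bottle is centred over the blue saucer, crop (355,350). Lowering the last 17 mm.

Call:
move_arm --steps "0.006 0 0.0015 0 200;0.01 0 0.0015 0 200;0.013 0 0.0015 0 200;0.015 0 0.0015 0 200;0.0165 0 0.0015 0 200;0.0165 0 0.0015 0 200;0.0165 0 0.0015 0 200"

```text
clock: 25.62
position: [0.4832, -0.306, 0.1131]
ee_rot: [1.209, 1.209, -1.209]
force: [-0.2, 0.2, -2.1]
width: 0.4
```

```bash
python3 rel.py .4815 -.305 .1095
```

```text
25.6167 pos [ 0.4832 -0.306   0.1131] w 0.3996059088589945 F [-0.2202  0.1513 -2.1239]
[[ 0.0001  1.     -0.0003]
 [-0.0001 -0.0003 -1.    ]
 [-1.      0.0001  0.0001]]
shift [ 0.0036 -0.0017 -0.001 ]
turn to -y -0.00027618792416020984
```

Call:
move_arm --steps "0.001 -0.001 -0.001 0 200;0.002 -0.0015 -0.001 0 200;0.003 -0.0015 -0.001 0 200;0.004 -0.0015 -0.001 0 200;0.004 -0.0015 -0.001 0 200"

```text
clock: 26.03
position: [0.482, -0.305, 0.1093]
ee_rot: [1.21, 1.208, -1.209]
force: [-0.3, 0.5, 1.6]
width: 0.397
```

```bash
python3 rel.py .4815 -.305 .1095
```

```text
26.0333 pos [ 0.482  -0.305   0.1093] w 0.3973933853707086 F [-0.2543  0.4617  1.6454]
[[ 0.0006  1.     -0.0003]
 [-0.0003 -0.0003 -1.    ]
 [-1.      0.0006  0.0003]]
shift [-0.0002 -0.0005 -0.    ]
turn to -y -0.00030596255443326363
```

The bottle has landed. Release, rise, and return to the red bottle at (0.4637, 0.0025).

Call:
move_arm --steps "0 0 0 0 150;0 0 0 0 110;0 0 0 0 60;0 0 0 0 0;0 0 0 0 0;0 0 0 0 0"

```text
clock: 26.53
position: [0.4816, -0.3049, 0.1089]
ee_rot: [1.209, 1.209, -1.209]
force: [0.5, -0.5, 1.1]
width: 0.727
```

Call:
move_arm --steps "-0.02 0 0 0 0;-0.05 0 0 0 0;-0.09 0 0 0 0;-0.13 0 0 0 0;-0.145 0 -0.02 0 0;-0.145 0 -0.06 0 0;-0.145 -0.005 -0.1 0 0;-0.145 -0.01 -0.14 0 0;-0.145 -0.015 -0.18 0 0;-0.145 -0.018 -0.22 0 0"

```text
clock: 27.37
position: [0.4628, -0.0832, 0.2541]
ee_rot: [1.209, 1.208, -1.21]
force: [1.9, 1.0, -0.4]
width: 1.0
```

```bash
python3 rel.py .4637 .0025 .25
```

```text
27.3667 pos [ 0.4628 -0.0832  0.2541] w 0.9999736012394428 F [ 1.9247  0.9837 -0.3729]
[[ 0.0002  1.     -0.0006]
 [-0.0004 -0.0006 -1.    ]
 [-1.      0.0002  0.0004]]
shift [ 0.004   0.0008 -0.0857]
turn to -y -0.0005807903042438591
```

Call:
move_arm --steps "0 0.001 -0.04 0 0;0 0.001 -0.08 0 0;0 0.001 -0.085 0 0;0 0.001 -0.085 0 0;0.03 0.001 -0.085 0 0;0.06 0.001 -0.085 0 0;0.09 0.001 -0.085 0 0;0.12 0.001 -0.085 0 0;0.138 0.001 -0.085 0 0;0.138 0.001 -0.085 0 0"

```text
clock: 28.2
position: [0.4622, -0.002, 0.1125]
ee_rot: [1.207, 1.212, -1.216]
force: [-0.3, 0.0, -0.4]
width: 1.0
```

```bash
python3 rel.py .4637 .0025 .11;python3 - <<'E'
from m import *
grab("wrist","12")
E
```

```text
28.2 pos [ 0.4622 -0.002   0.1125] w 1.0001921615556513 F [-0.342   0.0302 -0.3536]
[[-0.0065  1.     -0.0021]
 [-0.0008 -0.0021 -1.    ]
 [-1.     -0.0065  0.0008]]
shift [ 0.0025  0.0015 -0.0045]
turn to -y -0.0021190892540797366
```

View pics/wrist12.png

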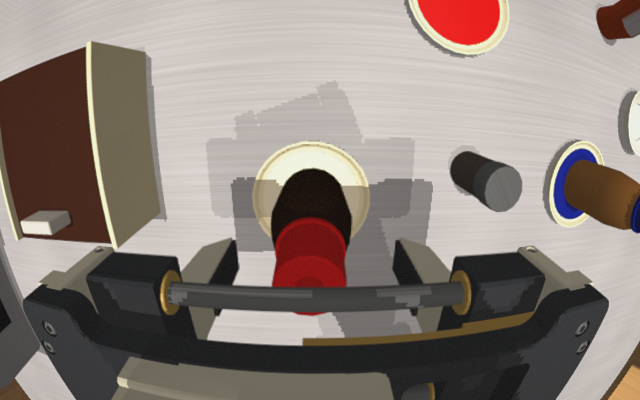

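The red cap at (310,270) is a few mm left of centre, so I'll correct and grip.

Call:
move_arm --steps "0.002 0.001 -0.004 0 40;0.002 0.001 -0.004 0 100;0.002 0.001 -0.004 0 200;0.002 0.001 -0.004 0 200;0.002 0.001 -0.004 0 200;0.002 0.001 -0.004 0 200;0.002 0.001 -0.004 0 200;0.002 0.001 -0.004 0 200;0.002 0.001 -0.004 0 200"

```text
clock: 29.0
position: [0.4657, 0.0039, 0.114]
ee_rot: [1.209, 1.209, -1.21]
force: [0.7, -1.2, -1.2]
width: 0.4
```

Call:
move_arm --steps "-0.02 0 0 0 200;-0.05 0 0 0 200;-0.08 0 0 0 200;-0.11 0 0 0 200;-0.135 0.01 0.01 0 200;-0.14 0.035 0.025 0 200;-0.14 0.06 0.045 0 200;-0.14 0.09 0.065 0 200;-0.14 0.12 0.085 0 200;-0.14 0.15 0.105 0 200"

```text
clock: 29.83
position: [0.6164, -0.1022, 0.2533]
ee_rot: [1.209, 1.21, -1.211]
force: [1.1, -0.3, -2.3]
width: 0.397
```

```bash
python3 rel.py .6505 -.1325 .25
```

```text
29.8333 pos [ 0.6164 -0.1022  0.2533] w 0.39747485704110647 F [ 1.127  -0.3062 -2.3147]
[[-0.0013  1.     -0.0004]
 [-0.0002 -0.0004 -1.    ]
 [-1.     -0.0013  0.0002]]
shift [0.0032 0.0341 0.0303]
turn to -y -0.0003960359063968222
```

Call:
move_arm --steps "0 0.02 0.015 0 200;0 0.035 0.03 0 200;0 0.035 0.03 0 200;0 0.035 0.03 0 200;0.02 0.035 0.03 0 200;0.05 0.035 0.03 0 200;0.08 0.035 0.03 0 200;0.11 0.035 0.03 0 200;0.12 0.035 0.03 0 200;0.12 0.035 0.03 0 200"

```text
clock: 30.67
position: [0.648, -0.1301, 0.131]
ee_rot: [1.206, 1.215, -1.213]
force: [0.3, -0.1, -2.9]
width: 0.4
```

```bash
python3 rel.py .6515 -.1325 .1137
python3 - <<'E'
from m import *
d=grab("side","13")
a=d["img"][100:225,210:370];cv2.imwrite('pics/z13.png',cv2.resize(a,None,fx=4.5,fy=4.5,interpolation=2))
E
```

```text
30.6667 pos [ 0.648  -0.1301  0.131 ] w 0.39966175960819744 F [ 0.2912 -0.1038 -2.9301]
[[-0.0063  1.      0.0007]
 [ 0.0011  0.0007 -1.    ]
 [-1.     -0.0063 -0.0011]]
shift [0.0173 0.0036 0.0024]
turn to -y 0.0007499887892000731
```

View pics/z13.png

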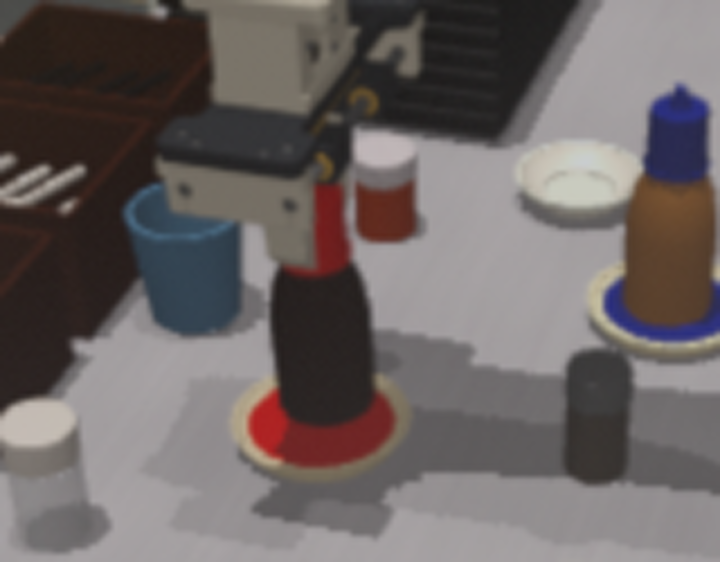

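Call:
move_arm --steps "0.006 0.002 0.001 0 200;0.009 0.002 0.001 0 200;0.011 0.002 0.001 0 200;0.013 0.002 0.001 0 200;0.013 0.002 0.001 0 200;0.013 0.002 0.001 0 200"

```text
clock: 31.22
position: [0.6528, -0.132, 0.1212]
ee_rot: [1.21, 1.209, -1.209]
force: [-0.2, -0.2, -3.0]
width: 0.398
```

```bash
python3 rel.py .6515 -.1325 .1137
```

```text
31.2167 pos [ 0.6528 -0.132   0.1212] w 0.3979715803247779 F [-0.1719 -0.1928 -2.9615]
[[ 0.0003  1.     -0.0003]
 [-0.0001 -0.0003 -1.    ]
 [-1.      0.0003  0.0001]]
shift [ 0.0075 -0.0013  0.0005]
turn to -y -0.0003255376504027803
```

Call:
move_arm --steps "0.002 -0.001 0.0005 0 200;0.004 -0.001 0.0005 0 200;0.005 -0.001 0.0005 0 200;0.006 -0.001 0.0005 0 200;0.007 -0.001 0.0005 0 200;0.0075 -0.001 0.0005 0 200;0.0075 -0.001 0.0005 0 200"

```text
clock: 31.8
position: [0.652, -0.1325, 0.1139]
ee_rot: [1.21, 1.208, -1.209]
force: [-0.8, -0.0, 2.0]
width: 0.399
```

```bash
python3 rel.py .6515 -.1325 .1137
```

```text
31.8 pos [ 0.652  -0.1325  0.1139] w 0.39872974513553355 F [-0.7839 -0.0146  2.0143]
[[ 0.0007  1.     -0.0004]
 [-0.0002 -0.0004 -1.    ]
 [-1.      0.0007  0.0002]]
shift [ 0.0002 -0.0005 -0.    ]
turn to -y -0.0003543387754457975
```

Call:
move_arm --steps "0 0 0 0 150;0 0 0 0 110;0 0 0 0 60;0 0 0 0 0;0 0 0 0 0;0 0 0 0 0"

```text
clock: 32.3
position: [0.6517, -0.1324, 0.1134]
ee_rot: [1.209, 1.209, -1.209]
force: [-0.1, -0.4, 0.3]
width: 0.729
```

Call:
move_arm --steps "-0.02 0 0 0 0;-0.05 0 0 0 0;-0.09 0 0 0 0;-0.13 0 0 0 0;-0.16 0 0.02 0 0;-0.16 -0.01 0.06 0 0;-0.16 -0.03 0.1 0 0;-0.16 -0.05 0.13 0 0;-0.16 -0.07 0.16 0 0;-0.16 -0.09 0.19 0 0"

```text
clock: 33.13
position: [0.5604, -0.3241, 0.2735]
ee_rot: [1.21, 1.209, -1.21]
force: [0.2, -0.8, 0.6]
width: 1.004
```

Call:
move_arm --steps "0 -0.03 0.02 0 0;0 -0.06 0.05 0 0;0 -0.09 0.08 0 0;0 -0.12 0.11 0 0;0 -0.15 0.14 0 0;0 -0.17 0.17 0 0;0 -0.19 0.2 0 0;0 -0.2 0.23 0 0;0 -0.2 0.23 0 0;0 -0.2 0.23 0 0"

```text
clock: 33.97
position: [0.3598, -0.5542, 0.2728]
ee_rot: [1.212, 1.208, -1.213]
force: [0.2, 0.9, 0.5]
width: 0.999
```

```bash
python3 rel.py .3 -.5 .25
python3 - <<'E'
from m import *
d=grab("top","14");s=grab("side","14")
E
```

```text
33.9667 pos [ 0.3598 -0.5542  0.2728] w 0.998865320901735 F [0.2472 0.9387 0.5154]
[[-0.0007  1.     -0.0043]
 [ 0.0001 -0.0043 -1.    ]
 [-1.     -0.0007 -0.0001]]
shift [ 0.0228 -0.06   -0.054 ]
turn to -y -0.004262906210904545
```

View pics/top14.png

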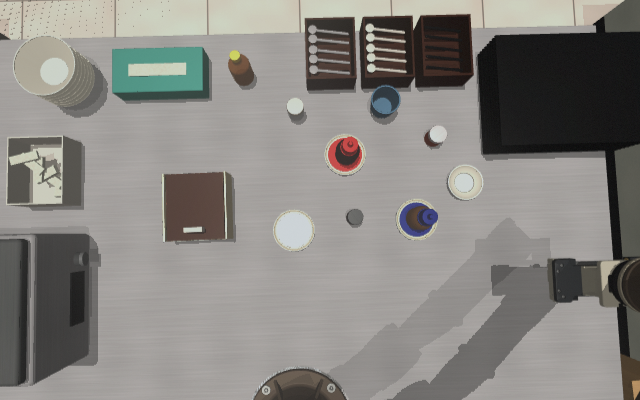

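View pics/side14.png

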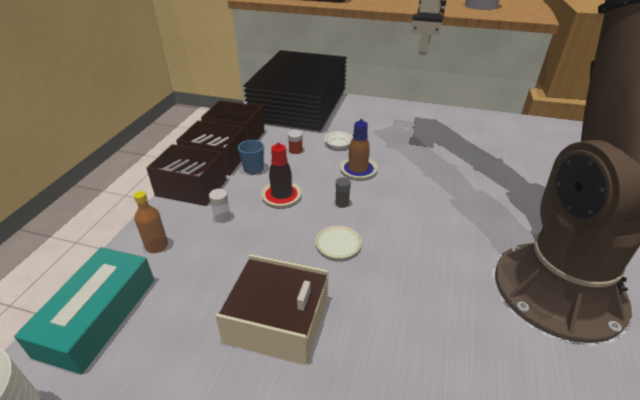

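Both bottles are on their own saucers: red at (345,154), blue at (416,219). The case is shut, and the pepper is at (355,217) as before. One numeric check before handing in.

Run:
```python
from m import *
a=dict(np.load("top0.npz"));b=dict(np.load("top14.npz"));sb=dict(np.load("side14.npz"));sa=dict(np.load("side0.npz"))
def cen(d,lo,hi,box,z):
    M=cv2.moments(cmask(d["img"],lo,hi,box),True);return onz(d,M['m10']/M['m00'],M['m01']/M['m00'],z)[:2]
for n,box in(("fin",(178,222,207,236)),):
    print(n,[cen(d,(0,0,150),(180,80,255),box,.105) for d in(a,b)])
sd=(0,0,150),(180,60,255),(292,278,313,311)
print("fin side",[cen(d,*sd,.1) for d in(sa,sb)])
for d,c in((a,0),(b,1)): print("pepper diff",np.abs(a["img"][205:230,343:368].astype(int)-d["img"][205:230,343:368]).max())
def capc(d,lo,hi,zz,box):
    P=cloud(d);m=(cmask(d["img"],lo,hi,box)>0)&(P[...,2]>.12)&(P[...,2]<.2);return P[m].mean(0),m.sum()
RED=((0,120,60),(8,255,255));BL=((112,80,50),(126,255,255))
A=(330,130,370,165);B=(410,203,445,235)
print("before: blue@red",capc(a,*BL,0,A)[0],"red@blue",capc(a,*RED,0,B)[0]);print("after: red@red",capc(b,*RED,0,A)[0],"blue@blue",capc(b,*BL,0,B)[0])
T=b["img"]
print("saucer r",circ(b,cmask(T,(10,18,120),(45,90,255),(317,125,372,182)),.013)[:2],"b",circ(b,cmask(T,(10,18,120),(45,90,255),(386,190,446,248)),.013)[:2])
i=T[125:250,265:450];cv2.imwrite('pics/z14.png',cv2.resize(i,None,fx=4.3,fy=4.3,interpolation=2))
```

```text
fin [array([0.4726, 0.2302]), array([0.4717, 0.2287])]
fin side [array([0.4726, 0.2274]), array([0.4712, 0.227 ])]
pepper diff 0
pepper diff 4
before: blue@red [ 0.6527 -0.1365  0.1488] red@blue [ 0.4849 -0.3075  0.1481]
after: red@red [ 0.6493 -0.1348  0.148 ] blue@blue [ 0.4835 -0.3054  0.1484]
saucer r (array([ 0.6505, -0.1324]), np.float64(0.05085164953040847)) b (array([ 0.4817, -0.3056]), np.float64(0.051503551426098595))
```

View pics/z14.png

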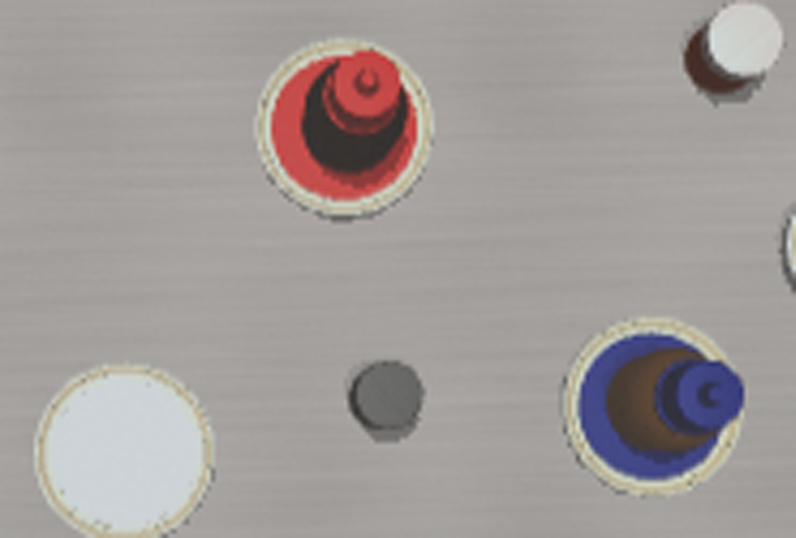

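Both bottles are upright and within about 2–3 mm of their saucer centres. The fin is about 1 mm further shut than at the start, and the pepper hasn't moved. Handing in.

```bash
python3 -c "
from cell import arm
print(arm.sign_off(),arm.observe()['clock'])"
```

```text
the job is handed in; nothing more can be done
the job is handed in; nothing more can be done
```

I finished the job and handed it in at about 34 s of the 134 s allowed. Sign-off gives no verdict, so what follows rests on my own checks.

**What I did:** I slid the cover back to its stop, stood the tin upright in the case and slid the cover shut to its front stop. Then the red bottle went to the plain saucer, the blue bottle to the blue saucer, and the red bottle to the red saucer. The arm is parked clear with the gripper open.

**Last checks:**
- **Bottles:** both are upright, about 1–3 mm from the middle of their own saucers (top view only).
- **Cover:** it pushed back with 11 N at the front stop. The fin was then about 1 mm further shut than at the start.
- **Tin:** it stood upright in the case when I let go. It can't be seen now that the cover is shut.
- **Pepper:** its pixels are unchanged from the first picture.
- **Forces:** the highest wrist reading I saw, at the end of any move, was about 17 N.

**Disagreements:**
- **Case width:** the case measured about 149 mm wide in the pictures, against the stated 140 mm. Its centre agreed in both views, so I used that.
- **Red saucer:** the first side-view fit was poor because the bottle hid part of it, so I used the top view.
- **Blue saucer:** one re-measurement failed because the arm blocked the top camera.

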